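# Load the board carrier on the sloping work stand and add its capacitor

## Task

Slide the orange board carrier up the sloping stand, pushing it rather than lifting it, and ease it home until it rests squarely against the red stop at the top. Then stand the tall blue capacitor in the carrier's deep black cup, lowering it gently to the bottom without dropping or forcing it, and leave the carrier against the stop. Do not disturb the other things on the bench.

Things in the scene. Friction and masses are not known exactly. Their poses are not given: they have to be found in the camera images.
- deck: Grey sloping deck of the stand, fixed, 275 long x 160 wide, rising at 0.14 rad (8 degrees); its low end meets the bench flush. Origin: middle of the low end, on the surface. x uphill along the surface, y left looking uphill, z square to it. Orange guide strips 12 high leave a lane 104 wide from x = 80 to 275 mm; below it they flare to about 140 wide at x = 12.
- carrier: Orange tray, 140 long (x) x 96 wide (y), 0.25 to 0.49 kg, with a green circuit board, and a black cup at its leading end. Starts flat on the bench below the foot of the deck, roughly pointing uphill; friction holds it on the slope. Origin: centre of underside; x to the leading end, z up. Rear wall to push: flat face at x = -70, 92 wide, top 32 high. Side walls 16 high, front wall 18.
- carrier_nose (a point): Middle of the carrier's leading bottom edge (70 mm ahead of its origin); it is home when this edge meets the stop.
- cup_floor (a point): Centre of the cup's inner floor on the carrier (36 mm ahead of its origin, 9 above the underside). The cup is round, 48 inside, 54 outside, with its rim 39 above this point; axes as the carrier's.
- cap_center (a point): Centre (half-way up) of the tall blue capacitor: an upright loose cylinder with rounded rims, diameter 34, height 90, 0.08 to 0.15 kg, silver top. Stands on the bench on the right-hand side of the stand looking uphill, in a row with the short capacitor and the jar, in any order.
- cap2_center (a point): Centre of a short black capacitor, diameter 26, height 40, upright. Leave alone.
- jar_center (a point): Centre of an amber jar with white lid, diameter 40, height 50. Leave alone.
- meter: Black handheld multimeter lying flat, 160 x 80 x 34, orange keys; origin centre of underside. Leave alone.
- probe: Black and red test probe lying down, 120 long, 17 thick; origin near its middle, on the underside. Leave alone.
- driver: Screwdriver lying on the bench. Origin on the underside. Leave alone.
- spool: Grey spool standing on end, diameter 60, height 44; origin centre of underside. Leave alone.
- stop: The red top stop, fixed, 120 wide, 30 high above the deck, square to the lane. Its frame is the deck's (origin at the deck's low end); its face is at x = 260 mm.
- cap: The same blue capacitor; origin at the centre of its underside, z along its axis.
Things that resemble listed ones, but are neither listed nor needed, are in the scene too. There is more than one size of the cap; the job needs the middle-sized.

How it is judged:
By the outcome, as a careful person would: the job done as asked, in the order asked, and still so for the second after the job is handed in, with the robot touching nothing.
It also fails if it takes over 59 s, if anything falls off the work surface, if the arm or the gripper's body presses on something with over 40 N, if the wrist force passes 120 N, or if a joint passes its speed limit or range.

## Robot

A 6-joint arm with a two-finger parallel gripper is mounted at the origin on the work surface. World frame = base frame: x ahead of the robot, y to its left, z up, the work surface at z = 0. Lengths are in m, angles in rad, forces in N, time in s.
With the tool pointing down it reaches from about 0.3 to 0.85 m from the base axis. Payload 5.4 kg.
Tool frame: the origin (TCP) lies between the finger pads; the fingertips stand robot.tcp_to_tips ahead of it and the grasp point (between the pads) lies 2 mm behind it (robot.tcp_to_tips is the distance from the TCP to the fingertips, in m); z points along the fingers, y is the line along which they close (so a half turn about z gives the same grasp; the last joint's range is limited). The gripper opens to 85 mm and grips with 20 to 120 N. Pads are 22 mm wide; open, the fingers measure 114 mm over their backs; the gripper's body (76 mm by 85 mm) begins 54 mm behind the grasp point. The pads swing forward as they close: fully open they stand 13 mm farther back than shut.
Start: joints at [1.123, 0.158, 1.597, -0, 1.386, -0.21], TCP at [0.135, 0.559, 0.248] pointing down, gripper open.
Joint ranges: [-2.91, 2.91], [-0.94, 2.29], [0.18, 2.7], [-1.29, 4.43], [0.17, 2.64], [-3, 3]. Speed limits (rad/s): [2.57, 2.57, 3.14, 3.14, 3.14, 3.14].

## Interface

Orientations are given as a unit quaternion [w, x, y, z].
In Python, from bench import robot gives the robot as it stands. The module is installed in compiled form; this text tells all that it offers.
- The arm moves only by the shell command python3 -m creep 'ROWS' [OPENING] [FORCE]. ROWS is JSON, a list of rows, each an object with "linear": the shift along the tool's x, y, z in m, a list of three; "turn": the turn about the tool's z in rad. In form: [{"linear": [dx, dy, dz], "turn": turn}, ...]. A call has 1 to 20 rows; each row is the pose to reach, as a shift and turn from the pose commanded when the call began, along the tool's axes at that moment; what a row does not reach only later rows make up. A row lasts 1/10 s, in which the tool goes at most 50 mm and 8.59 degrees, less where a joint would pass 70% of its speed; a pose out of reach is approached as far as the arm can. A call with a gripper value outside its range is refused whole. OPENING is the closure, from 0 (fully open) to 1 (shut), set as the call begins (- or left out, the last holds). The fingers move at their own pace and stop on an object; FORCE is the grip in N (left out, the last holds). Time passes only in rows, so rows that repeat a pose let the fingers close. It gives the time, the measured TCP pose, the force, the opening and the grip force at its end, in the units of the state.
- robot.observe(): the state, without advancing time (a new reading comes with each control period).
- robot.get_image(name): name is "scene" or "top" or "wrist"; returns the picture (400x640x3 uint8, red, green, blue); there is no depth.
- robot.camera_params(name): a dict with "intrinsics" (3x3 intrinsics, pixels), "distortion" ([k1, k2, p1, p2, k3] as OpenCV has them; the pictures are not rectified), "rvec" (rotation vector, rad) and "tvec" (3), from world to camera coordinates, as OpenCV has them. Camera axes: x right, y down, z forward; pixel columns grow to the right and rows downward; lengths in m; the calibration is good to about 2 mm. A picture is of the moment at which its call begins: read the wrist's pose just before it. camera_params takes no time and is no camera call; for the wrist camera it gives the pose at the moment of the call.
- robot.close_job(): hands the job in; it is judged then, once.
The state is a dict: "clock": time; "joint_positions": joint angles; "dq": joint speeds; "effort": joint torques, N m; "eef_pos": TCP position; "ee_rot": TCP orientation; "force": force on the tool from outside, world axes, zero at the start; "wrist_torque": the same for the moment, N m; "opening": finger opening in m; "grip_force": force on a finger pad.
Only numpy, scipy, OpenCV 4.12 (cv2) and the standard library are available. Lean on these libraries where they do the work, as an engineer would, in place of code of your own. Each camera call takes 0.05 s, during which the arm holds its last target. There are 200 camera calls.

## Working session

There is one attempt and no reset: what is moved stays moved. The work goes in short steps, Python scripts to look and compute and a shell command to move; the robot and the scene stay as the last step left them, time stands still between calls to the robot, and variables do not carry over. Pictures are saved under pics/ and viewed, at most 11 in all, crops included, and the job is handed in when it is done.

```bash
mkdir -p pics; python3 - <<'E'
from bench import robot
import cv2,numpy as np
s=robot.observe();print(s['clock'],s['eef_pos'],s['ee_rot'],s['opening']);print(robot.tcp_to_tips)
for n in('top','scene'):
    im=robot.get_image(n);cv2.imwrite(f'pics/{n}0.png',im[:,:,::-1]);p=robot.camera_params(n);print(n,{k:np.round(v,3).tolist() for k,v in p.items()})
E
```

```text
0.0 [0.13520671 0.55829175 0.24730678] [-3.20515216e-04  1.18616990e-01  9.92939633e-01 -8.89603997e-04] 0.08575768766143572
0.017
top {'intrinsics': [[365.831, 0.0, 321.245], [0.0, 365.831, 192.414], [0.0, 0.0, 1.0]], 'distortion': [0.01, 0.0, 0.0, 0.0, 0.0], 'rvec': [2.179, -2.208, 0.039], 'tvec': [0.025, 0.512, 1.12]}
scene {'intrinsics': [[420.598, 0.0, 318.343], [0.0, 420.598, 200.328], [0.0, 0.0, 1.0]], 'distortion': [-0.095, 0.0, 0.0, 0.0, 0.0], 'rvec': [1.945, 1.381, -0.6], 'tvec': [-0.18, -0.272, 1.492]}
```

View pics/top0.png

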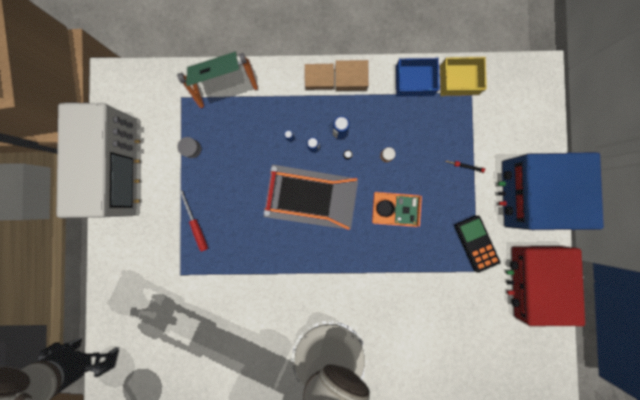

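View pics/scene0.png

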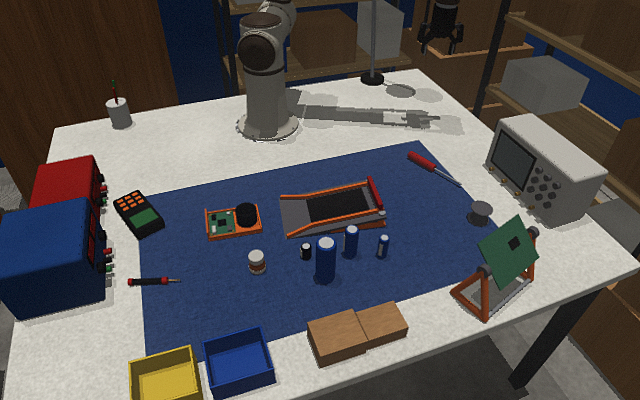

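The top view shows the stand at about (312,197), rising to the left, with the red stop near (270,190). The carrier is at (397,209) with its cup to the left, the jar at (389,154) and the black capacitor at (348,155).

Three blue capacitors are visible:
- large: top (341,124), scene (326,260)
- middle: top (312,143), scene (351,240)
- small: top (289,135), scene (383,246)

The middle one fits the description. I'll check its size by measurement and an enlarged crop.

```bash
cat > h.py <<'E'
import cv2,numpy as np
def ray(p,uv):
    uv=np.asarray(uv,float).reshape(-1,1,2)
    n=cv2.undistortPoints(uv,np.array(p['intrinsics']),np.array(p['distortion'])).reshape(-1,2)
    R=cv2.Rodrigues(np.array(p['rvec'],float))[0];c=-R.T@np.array(p['tvec']).ravel()
    d=np.c_[n,np.ones(len(n))]@R
    return c,d
def onz(p,uv,z):
    c,d=ray(p,uv);return c+d*((z-c[2])/d[:,2])[:,None]
def tri(p1,a,p2,b):
    c1,d1=ray(p1,a);c2,d2=ray(p2,b);o=[]
    for x,y in zip(d1,d2):
        t=np.linalg.lstsq(np.c_[x,-y],c2-c1,rcond=None)[0];q1=c1+t[0]*x;q2=c2+t[1]*y;o.append(np.r_[(q1+q2)/2,np.linalg.norm(q1-q2)])
    return np.array(o)
def proj(p,X):
    return cv2.projectPoints(np.asarray(X,float).reshape(-1,1,3),np.array(p['rvec'],float),np.array(p['tvec'],float),np.array(p['intrinsics']),np.array(p['distortion']))[0].reshape(-1,2)
def axes(q):
    w,x,y,z=q
    from scipy.spatial.transform import Rotation as R
    return R.from_quat([x,y,z,w]).as_matrix()
E
python3 - <<'E'
from bench import robot
from h import *
T=robot.camera_params('top');S=robot.camera_params('scene')
print(axes(robot.observe()['ee_rot']).round(3).tolist())
# rough: tops by two views
names=['large','mid','small','black','jar']
print(np.c_[tri(T,[(341,123),(312.5,143),(289,135),(348,155),(389,153)],S,[(326,243),(351,229),(383,237),(306,246),(256,254)])].round(3))
print('base bottoms scene',onz(S,[(326,281),(351,256),(383,257)],0).round(3).tolist())
print('stand corners',onz(T,[(357,178),(351,228)],0.003).round(3).tolist())
print('carrier',onz(T,[(373,193),(421,194),(421,226),(373,225)],0.02).round(3).tolist())
a=cv2.imread('pics/top0.png')[110:235,260:430];a=cv2.resize(a,None,fx=4.7,fy=4.7,interpolation=cv2.INTER_CUBIC);cv2.imwrite('pics/topcrop.png',a)
b=cv2.imread('pics/scene0.png')[170:295,195:400];b=cv2.resize(b,None,fx=3.9,fy=3.9,interpolation=cv2.INTER_CUBIC);cv2.imwrite('pics/scenecrop.png',b)
E
```

```text
[[-0.972, 0.236, -0.001], [0.236, 0.972, -0.002], [0.0, -0.002, -1.0]]
[[ 0.702 -0.041  0.122  0.002]
 [ 0.652  0.041  0.089  0.002]
 [ 0.682  0.112  0.066  0.   ]
 [ 0.624 -0.063  0.037  0.002]
 [ 0.625 -0.185  0.055  0.   ]]
base bottoms scene [[0.712, -0.043, 0.0], [0.66, 0.043, -0.0], [0.69, 0.117, -0.0]]
stand corners [[0.556, -0.093, 0.003], [0.401, -0.072, 0.003]]
carrier [[0.508, -0.14, 0.02], [0.503, -0.286, 0.02], [0.405, -0.284, 0.02], [0.41, -0.138, 0.02]]
```

View pics/topcrop.png

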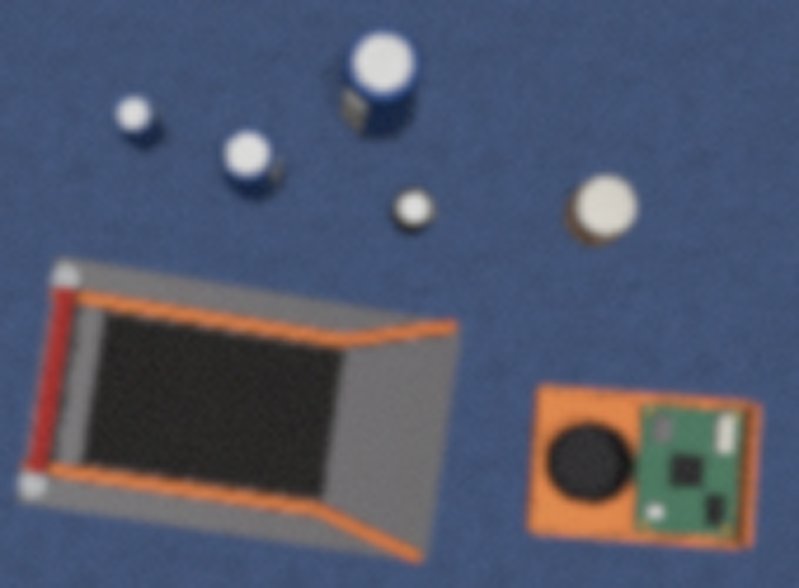

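View pics/scenecrop.png

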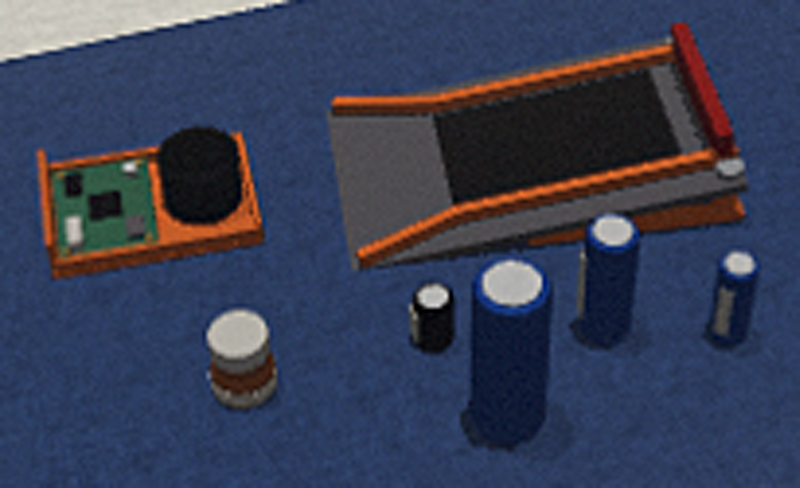

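Middle candidate measures 89 mm high (large 122, small 66), so it is the one at top (312,143) and scene (351,240). The crops confirm it is separate, with clear space around it. Next I'll refine the deck and carrier poses.

```bash
python3 - <<'E'
from bench import robot
from h import *
T=robot.camera_params('top')
im=cv2.imread('pics/top0.png');hsv=cv2.cvtColor(im,cv2.COLOR_BGR2HSV).astype(int)
H,S,V=hsv[...,0],hsv[...,1],hsv[...,2]
org=((H>5)&(H<20)&(S>140)&(V>110)).astype(np.uint8)
red=(((H<5)|(H>172))&(S>130)&(V>80)).astype(np.uint8)
def deckpt(uv,h,P,u):  # plane: (X-P).n=h
    n=np.array([-np.sin(.14)*u[0],-np.sin(.14)*u[1],np.cos(.14)])
    c,d=ray(T,uv);t=(h-(c-P)@n)/(d@n);return c+d*t[:,None]
u=np.array([.134,.991]);P=np.array([.4785,-.0825,0.])
yy,xx=np.nonzero(red[160:225,255:290]);q=np.c_[xx+255,yy+160]
for it in range(4):
    ra=np.array([u[1],-u[0]]);m=[]
    ys,xs=np.nonzero(org[150:240,265:362]);uv=np.c_[xs+265,ys+150]
    X=deckpt(uv,.012,P,u);s=(X[:,:2]-P[:2])@u/np.cos(.14);r=(X[:,:2]-P[:2])@ra
    k=(s>.09)&(s<.25);R=np.polyfit(s[k&(r>0)],r[k&(r>0)],1);L=np.polyfit(s[k&(r<0)],r[k&(r<0)],1)
    a=(R[0]+L[0])/2;b=(R[1]+L[1])/2
    X=deckpt(q,.03,P,u);sr=(X[:,:2]-P[:2])@u/np.cos(.14)
    print('lines',R.round(4),L.round(4),'stop s',np.percentile(sr,[2,50,98]).round(4),'low strip s',np.percentile(s,[1]).round(4),'P',P.round(4),'u',u.round(4))
    u=u+a*ra;u/=np.linalg.norm(u);P[:2]+=b*ra
n,lab,st,ce=cv2.connectedComponentsWithStats(org)
i=max(range(1,n),key=lambda i:st[i,4] if 365<ce[i][0]<430 and 185<ce[i][1]<235 else 0)
c=cv2.findContours((lab==i).astype(np.uint8),0,2)[0][0]
rc=cv2.minAreaRect(c);bx=cv2.boxPoints(rc);print(rc,bx.tolist());X=onz(T,bx,.02);print(X.round(4).tolist())
print('cup ctr?')
blk=((V<60)).astype(np.uint8)
for p in [(385,208)]:
    n,lab,st,ce=cv2.connectedComponentsWithStats(blk);
    for i in range(1,n):
        if 370<ce[i][0]<400 and 195<ce[i][1]<220:print(st[i],ce[i],onz(T,[ce[i]],.045).round(4))
E
```

```text
lines [0.0339 0.0519] [ 0.028  -0.0571] stop s [0.2497 0.2554 0.261 ] low strip s [0.0124] P [ 0.4785 -0.0825  0.    ] u [0.134 0.991]
lines [0.0027 0.0545] [-0.0024 -0.0545] stop s [0.2506 0.2555 0.2604] low strip s [0.0116] P [ 0.4759 -0.0822  0.    ] u [0.1646 0.9864]
lines [0.0026 0.0545] [-0.0026 -0.0545] stop s [0.2506 0.2555 0.2604] low strip s [0.0116] P [ 0.4759 -0.0822  0.    ] u [0.1647 0.9863]
lines [0.0026 0.0545] [-0.0026 -0.0545] stop s [0.2506 0.2555 0.2604] low strip s [0.0116] P [ 0.4759 -0.0822  0.    ] u [0.1647 0.9863]
((385.5655822753906, 208.2138214111328), (24.581462860107422, 30.062467575073242), 4.763641834259033) [[372.06903076171875, 222.1724395751953], [374.56561279296875, 192.2138214111328], [399.0621337890625, 194.2552032470703], [396.5655517578125, 224.2138214111328]]
[[0.4187, -0.1354, 0.02], [0.5103, -0.1448, 0.02], [0.503, -0.2196, 0.02], [0.4116, -0.2099, 0.02]]
cup ctr?
[377 201  18  15 193] [385.37305699 208.0984456 ] [[ 0.4612 -0.1727  0.045 ]]
```

```bash
python3 -m creep '[{"linear":[-0.40,-0.32,0],"turn":0},{"linear":[-0.40,-0.32,0],"turn":0.2},{"linear":[-0.40,-0.32,0],"turn":0.4},{"linear":[-0.40,-0.32,0],"turn":0.6},{"linear":[-0.40,-0.32,0],"turn":0.8},{"linear":[-0.40,-0.32,0],"turn":1.0},{"linear":[-0.40,-0.32,0],"turn":1.2},{"linear":[-0.40,-0.32,0],"turn":1.418},{"linear":[-0.40,-0.32,0],"turn":1.418},{"linear":[-0.513,-0.781,0],"turn":1.418},{"linear":[-0.513,-0.781,0],"turn":1.418},{"linear":[-0.513,-0.781,0],"turn":1.418},{"linear":[-0.513,-0.781,0],"turn":1.418},{"linear":[-0.513,-0.781,0],"turn":1.418},{"linear":[-0.513,-0.781,0],"turn":1.418},{"linear":[-0.513,-0.781,0],"turn":1.418},{"linear":[-0.513,-0.781,0],"turn":1.418},{"linear":[-0.513,-0.781,0],"turn":1.418},{"linear":[-0.513,-0.781,0],"turn":1.418},{"linear":[-0.513,-0.781,0],"turn":1.418}]' 0.35 40
python3 - <<'E'
from bench import robot
from h import *
s=robot.observe();print(s['clock'],s['eef_pos'],axes(s['ee_rot']).round(3).tolist(),s['opening'],s['joint_positions'])
p=robot.camera_params('wrist');cv2.imwrite('pics/w1.png',robot.get_image('wrist')[:,:,::-1])
np.save('w1.npy',p,allow_pickle=True);c,d=ray(p,[(320,200)]);print(c,d)
E
```

```text
clock: 2.1
eef_pos: [0.4493, -0.3247, 0.2477]
ee_rot: [-0.0, 0.737, 0.675, -0.0]
force: [1.0, 0.1, 0.4]
opening: 0.0552
grip_force: 0.0
2.1 [ 0.44930525 -0.32465134  0.24766659] [[0.088, 0.996, -0.001], [0.996, -0.088, -0.0], [-0.0, -0.001, -1.0]] 0.055205342717825914 [-8.43339144e-01  1.05807910e-01  1.65618693e+00 -7.51076874e-04
  1.37974878e+00 -7.55289679e-01]
[ 0.45613376 -0.24518274  0.37237352] [[-0.04628766 -0.32009604 -0.94653746]]
```

View pics/w1.png

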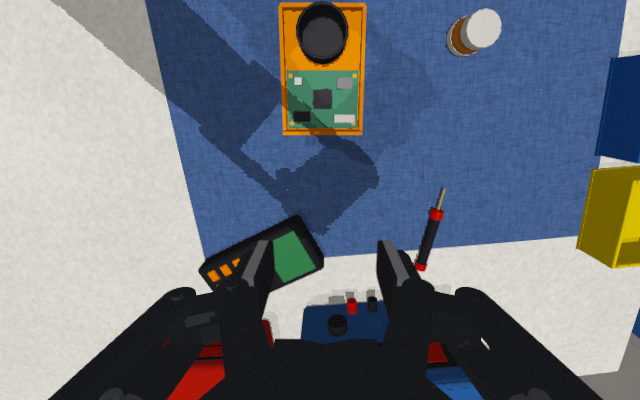

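The wrist view shows the carrier clearly: rear edge (283–363,134), front corners (279,3) and (366,3), cup (321,33). The area between the gripper and the rear wall is free.

```bash
python3 - <<'E'
from h import *
p=np.load('w1.npy',allow_pickle=True).item()
im=cv2.imread('pics/w1.png');hsv=cv2.cvtColor(im,cv2.COLOR_BGR2HSV).astype(int)
m=((hsv[...,0]>5)&(hsv[...,0]<25)&(hsv[...,1]>140)&(hsv[...,2]>70)).astype(np.uint8);m[180:]=0;m[:,:265]=0;m[:,390:]=0
# side walls: left/right outer extremes per row, top z=.016 (outer top edge)
L=[];R=[]
for y in range(15,122,3):
    x=np.nonzero(m[y])[0];L.append((x.min(),y));R.append((x.max()+1,y))
XL=onz(p,L,.016)[:,:2];XR=onz(p,R,.016)[:,:2]
for X in(XL,XR):
    f=np.polyfit(X[:,1],X[:,0],1);r=X[:,0]-np.polyval(f,X[:,1]);print(f.round(4),'at y=-.21',np.polyval(f,-.21).round(4),r.std().round(4),'n',len(X))
B=[(x,np.nonzero(m[:,x])[0].max()+1) for x in range(290,358,4)]
for z in(0,.032):
    X=onz(p,B,z);f=np.polyfit(X[:,0],X[:,1],1);print('rear z',z,f.round(4),np.polyval(f,.455).round(4))
E
```

```text
[0.0842 0.4259] at y=-.21 0.4082 0.0003 n 36
[0.0905 0.5229] at y=-.21 0.5039 0.0003 n 36
rear z 0 [-0.0871 -0.2453] -0.2849
rear z 0.032 [-0.0871 -0.2419] -0.2815
```

```bash
python3 -m creep '[{"linear":[0,-0.003,0.04],"turn":0},{"linear":[0,-0.003,0.08],"turn":0},{"linear":[0,-0.003,0.12],"turn":0},{"linear":[0,-0.003,0.16],"turn":0},{"linear":[0,-0.003,0.19],"turn":0},{"linear":[0,-0.003,0.21],"turn":0},{"linear":[0,-0.003,0.22],"turn":0},{"linear":[0,-0.003,0.22],"turn":0},{"linear":[0.005,-0.003,0.22],"turn":0},{"linear":[0.01,-0.003,0.22],"turn":0},{"linear":[0.015,-0.003,0.22],"turn":0},{"linear":[0.02,-0.003,0.22],"turn":0},{"linear":[0.024,-0.003,0.22],"turn":0},{"linear":[0.028,-0.003,0.22],"turn":0},{"linear":[0.031,-0.003,0.22],"turn":0},{"linear":[0.034,-0.003,0.22],"turn":0},{"linear":[0.037,-0.003,0.22],"turn":0},{"linear":[0.04,-0.003,0.22],"turn":0}]'
```

```text
clock: 3.95
eef_pos: [0.4506, -0.2811, 0.0285]
ee_rot: [0.0, 0.737, 0.676, -0.0]
force: [1.1, -2.2, 0.8]
opening: 0.0555
grip_force: 1.0
```

```bash
python3 -m creep '[{"linear":[0.006,0,0],"turn":0.004},{"linear":[0.012,0,0],"turn":0.008},{"linear":[0.018,0,0],"turn":0.012},{"linear":[0.024,0,0],"turn":0.016},{"linear":[0.03,0,0],"turn":0.02},{"linear":[0.036,0,0],"turn":0.024},{"linear":[0.042,0,0],"turn":0.028},{"linear":[0.048,0,0],"turn":0.032},{"linear":[0.054,0,0],"turn":0.036},{"linear":[0.06,0,0],"turn":0.04},{"linear":[0.066,0,0],"turn":0.044},{"linear":[0.072,0,0],"turn":0.048},{"linear":[0.078,0,0],"turn":0.052},{"linear":[0.084,0,0],"turn":0.056},{"linear":[0.09,0.0005,0],"turn":0.06},{"linear":[0.096,0.001,0],"turn":0.064},{"linear":[0.102,0.0015,0],"turn":0.068},{"linear":[0.108,0.002,0],"turn":0.072},{"linear":[0.114,0.002,0],"turn":0.076},{"linear":[0.12,0.0025,0],"turn":0.079}]'
python3 - <<'E'
from bench import robot
from h import *
s=robot.observe();print(s['eef_pos'],axes(s['ee_rot']).round(3).tolist(),s['wrist_torque'])
a=robot.get_image('top');w=robot.get_image('wrist');cv2.imwrite('pics/t2f.png',a[:,:,::-1])
a=cv2.resize(a[130:250,240:430],None,fx=4,fy=4,interpolation=cv2.INTER_CUBIC)
w=w[:,80:560];w=cv2.resize(w,(400,333));c=np.zeros((600,760,3),np.uint8)
c[:480]=a; c=cv2.resize(np.vstack([a,np.hstack([w,np.zeros((333,360,3),np.uint8)])]),(560,599));cv2.imwrite('pics/c2.png',c[:,:,::-1])
E
```

```text
clock: 5.95
eef_pos: [0.4631, -0.161, 0.0282]
ee_rot: [-0.0, 0.763, 0.647, -0.0]
force: [-0.2, -3.7, 2.9]
opening: 0.0557
grip_force: 1.7
[ 0.46305495 -0.16100459  0.02819676] [[0.163, 0.987, -0.0], [0.987, -0.163, 0.0], [0.0, -0.0, -1.0]] [-0.47962394  0.10523479  0.01189061]
```

View pics/c2.png

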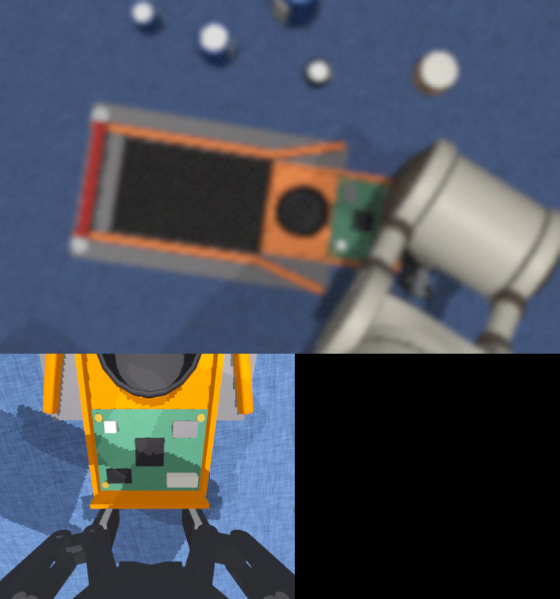

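The carrier is in the funnel and aligned with the lane: nose at about (265,215) in the upper half, between strips at y 155 and 250. I'll push on straight uphill, raising the tool with the slope.

```bash
python3 -m creep '[{"linear":[0.006,0,0],"turn":0},{"linear":[0.012,0,0],"turn":0},{"linear":[0.018,0,0],"turn":0},{"linear":[0.024,0,0],"turn":0},{"linear":[0.03,0,0],"turn":0},{"linear":[0.036,0,0],"turn":0},{"linear":[0.042,0,0],"turn":0},{"linear":[0.048,0,0],"turn":0},{"linear":[0.054,0,-0.0005],"turn":0},{"linear":[0.06,0,-0.001],"turn":0},{"linear":[0.066,0,-0.002],"turn":0},{"linear":[0.072,0,-0.003],"turn":0},{"linear":[0.078,0,-0.004],"turn":0},{"linear":[0.084,0,-0.005],"turn":0},{"linear":[0.09,0,-0.0055],"turn":0},{"linear":[0.096,0,-0.006],"turn":0},{"linear":[0.102,0,-0.007],"turn":0},{"linear":[0.108,0,-0.008],"turn":0},{"linear":[0.114,0,-0.009],"turn":0},{"linear":[0.12,0,-0.01],"turn":0}]'
python3 -c "
from bench import robot;s=robot.observe();print(s['force'],s['wrist_torque'],s['eef_pos'])"
```

```text
clock: 8.05
eef_pos: [0.4828, -0.0427, 0.0383]
ee_rot: [-0.0, 0.763, 0.647, -0.0]
force: [-0.0, -2.9, 0.8]
opening: 0.0554
grip_force: 1.4
[-0.04874986 -2.87109698  0.8264488 ] [-0.40448181  0.14090508 -0.03443053] [ 0.48275045 -0.04268293  0.03834983]
```

```bash
python3 -m creep '[{"linear":[0.005,0,-0.0005],"turn":0},{"linear":[0.01,0,-0.0015],"turn":0},{"linear":[0.015,0,-0.002],"turn":0},{"linear":[0.02,0,-0.003],"turn":0},{"linear":[0.025,0,-0.0035],"turn":0},{"linear":[0.029,0,-0.004],"turn":0},{"linear":[0.032,0,-0.0045],"turn":0},{"linear":[0.034,0,-0.0048],"turn":0},{"linear":[0.036,0,-0.005],"turn":0},{"linear":[0.038,0,-0.0053],"turn":0},{"linear":[0.04,0,-0.0056],"turn":0},{"linear":[0.042,0,-0.006],"turn":0}]'
python3 - <<'E'
from bench import robot
import cv2,numpy as np
a=robot.get_image('scene')[:,:,::-1];cv2.imwrite('pics/s3f.png',a)
b=robot.get_image('wrist')[:,:,::-1];cv2.imwrite('pics/w3f.png',b)
c=np.vstack([cv2.resize(a[150:270,250:420],(566,400),interpolation=cv2.INTER_CUBIC),np.pad(cv2.resize(b[0:200,140:500],(360,200)),((0,0),(0,206),(0,0)))]);cv2.imwrite('pics/c3.png',c)
E
```

```text
clock: 9.25
eef_pos: [0.4895, -0.0016, 0.0442]
ee_rot: [-0.0, 0.763, 0.647, -0.0]
force: [0.1, -2.5, 0.1]
opening: 0.0555
grip_force: 1.3
```

View pics/c3.png

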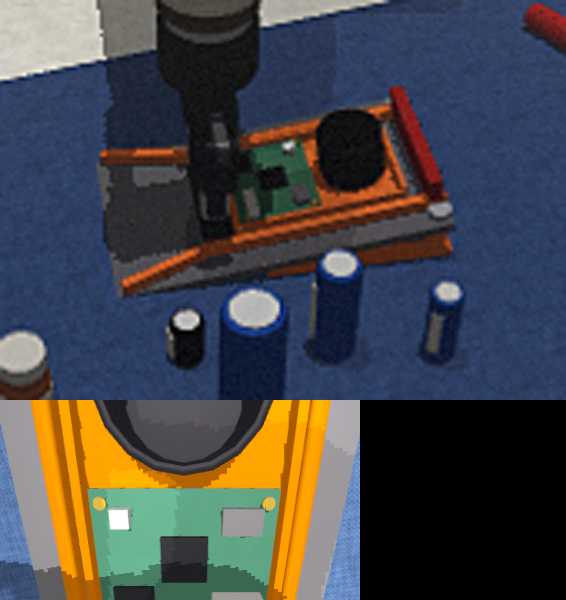

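The carrier is straight in the lane. Its front edge at about (400,170) in the crop is roughly 10 mm short of the stop. Now I'll ease it home.

```bash
python3 -m creep '[{"linear":[0.002,0,-0.0003],"turn":0},{"linear":[0.004,0,-0.0006],"turn":0},{"linear":[0.006,0,-0.0008],"turn":0},{"linear":[0.0075,0,-0.001],"turn":0},{"linear":[0.009,0,-0.0012],"turn":0},{"linear":[0.0105,0,-0.0014],"turn":0}]'
python3 -m creep '[{"linear":[0.001,0,-0.0001],"turn":0},{"linear":[0.002,0,-0.0003],"turn":0}]'
```

```text
clock: 9.95
eef_pos: [0.4913, 0.0087, 0.0457]
ee_rot: [-0.0, 0.763, 0.647, -0.0]
force: [-1.2, -2.4, 0.6]
opening: 0.0558
grip_force: 1.4
clock: 10.15
eef_pos: [0.4916, 0.0107, 0.046]
ee_rot: [-0.0, 0.763, 0.647, -0.0]
force: [-0.0, -2.1, -0.5]
opening: 0.0557
grip_force: 1.2
```

```bash
python3 -m creep '[{"linear":[0.001,0,-0.0001],"turn":0},{"linear":[0.002,0,-0.0003],"turn":0}]'
python3 -m creep '[{"linear":[0.001,0,-0.0001],"turn":0},{"linear":[0.002,0,-0.0003],"turn":0}]'
```

```text
clock: 10.35
eef_pos: [0.4919, 0.0125, 0.0463]
ee_rot: [0.0, 0.763, 0.647, -0.0]
force: [-2.3, -5.4, 0.3]
opening: 0.0557
grip_force: 2.9
clock: 10.55
eef_pos: [0.4918, 0.0129, 0.0464]
ee_rot: [0.001, 0.762, 0.647, -0.002]
force: [-3.8, -14.6, -1.4]
opening: 0.0555
grip_force: 7.3
```

Force rose to 15 N, so the carrier is on the stop. I'll back off, rise and look.

```bash
python3 -m creep '[{"linear":[-0.003,0,0],"turn":0},{"linear":[-0.02,0,0],"turn":0},{"linear":[-0.035,0,0],"turn":0},{"linear":[-0.035,0,-0.04],"turn":0},{"linear":[-0.035,0,-0.08],"turn":0},{"linear":[-0.035,0.01,-0.12],"turn":0},{"linear":[-0.035,0.03,-0.16],"turn":0},{"linear":[-0.035,0.05,-0.18],"turn":0},{"linear":[-0.035,0.06,-0.2],"turn":0},{"linear":[-0.035,0.06,-0.2],"turn":0},{"linear":[-0.035,0.06,-0.2],"turn":0},{"linear":[-0.035,0.06,-0.2],"turn":0}]' 0
python3 - <<'E'
from bench import robot
from h import *
s=robot.observe();print(s['eef_pos'],axes(s['ee_rot']).round(3).tolist(),s['opening'])
p=robot.camera_params('wrist');cv2.imwrite('pics/w4.png',robot.get_image('wrist')[:,:,::-1]);np.save('w4.npy',p,allow_pickle=True)
cv2.imwrite('pics/t4.png',robot.get_image('top')[:,:,::-1]);cv2.imwrite('pics/s4.png',robot.get_image('scene')[:,:,::-1])
E
```

```text
clock: 11.75
eef_pos: [0.5444, -0.0292, 0.2446]
ee_rot: [-0.002, 0.763, 0.647, -0.001]
force: [-0.1, -0.5, -0.5]
opening: 0.0855
grip_force: 0.0
[ 0.54436598 -0.02919726  0.24462616] [[0.163, 0.987, -0.003], [0.987, -0.163, 0.001], [0.001, -0.003, -1.0]] 0.08552625060060426
```

View pics/w4.png

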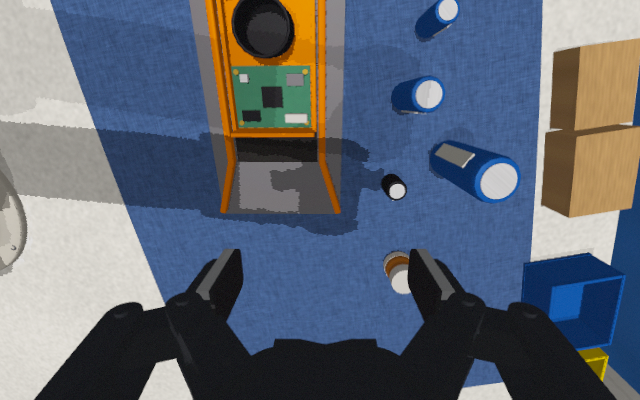

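The wrist view shows the carrier in the lane with the cup at (263,27), and the middle capacitor's silver top at (429,92). The large one (497,180), small one (447,10), black one (398,190) and jar (400,280) are untouched.

```bash
python3 - <<'E'
from h import *
p=np.load('w4.npy',allow_pickle=True).item()
im=cv2.imread('pics/w4.png');hsv=cv2.cvtColor(im,cv2.COLOR_BGR2HSV).astype(int)
def comp(m,c,r=40):
    n,l,st,ce=cv2.connectedComponentsWithStats(m.astype(np.uint8));i=l[c[1],c[0]];k=cv2.convexHull(cv2.findContours((l==i).astype(np.uint8),0,1)[0][0]);return st[i],k
st,k=comp((hsv[...,1]<70)&(hsv[...,2]>130),(429,92));print(st)
X=onz(p,k.reshape(-1,2),.09);c,r=cv2.minEnclosingCircle((X[:,:2]*1000).astype(np.float32));print('cap top',c,r)
e=cv2.fitEllipse(k);print(e,onz(p,[e[0]],.09))
m=(hsv[...,2]<75);m[62:]=0;m[:,:225]=0;m[:,300:]=0
st,k=comp(m,(240,30));print(st)
pts=k.reshape(-1,2);pts=pts[pts[:,1]<45];
X=onz(p,k.reshape(-1,2),.079);c,r=cv2.minEnclosingCircle((X[:,:2]*1000).astype(np.float32));print('rim',c,r)
e=cv2.fitEllipse(k);print(e,onz(p,[e[0]],.079))
c_,d=ray(p,[(263,27)]);print(c_)
T=cv2.imread('pics/t4.png');p2=__import__('bench').robot.camera_params('top');print(proj(p2,[[.510,.1225,.079],[.655,.042,.09]]))
cv2.imwrite('pics/c4.png',cv2.resize(T[110:235,250:370],(576,600),interpolation=cv2.INTER_CUBIC))
E
```

```text
[416  80  26  28 588]
cap top (651.7926635742188, 42.04172897338867) 12.401785850524902
((428.58709716796875, 93.89559936523438), (25.78812026977539, 28.739337921142578), 31.25524139404297) [[0.65180216 0.04217603 0.09      ]]
[ 232    0   62   58 2997]
rim (511.72296142578125, 123.94979858398438) 28.94391441345215
((262.3315734863281, 26.199682235717773), (58.90980911254883, 67.8476791381836), 140.58558654785156) [[0.51136241 0.12436354 0.079     ]]
[0.55744314 0.04929752 0.36944133]
[[285.42175371 192.58332018]
 [312.33814027 142.07094575]]
```

View pics/c4.png

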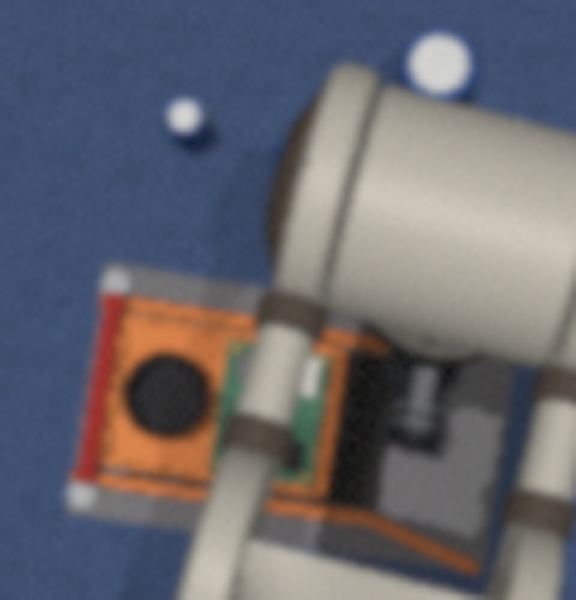

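The carrier front sits flush along the red stop, from (118,300) to (90,480). Next I'll move above the capacitor at (0.652, 0.042).

```bash
python3 -m creep '[{"linear":[0.025,0.025,0],"turn":0},{"linear":[0.05,0.055,0],"turn":0},{"linear":[0.075,0.08,0.02],"turn":0},{"linear":[0.088,0.0945,0.05],"turn":0},{"linear":[0.088,0.0945,0.08],"turn":0},{"linear":[0.088,0.0945,0.08],"turn":0},{"linear":[0.088,0.0945,0.08],"turn":0},{"linear":[0.088,0.0945,0.08],"turn":0}]' 0 
python3 - <<'E'
from bench import robot
from h import *
s=robot.observe();p=s['eef_pos'];R=axes(s['ee_rot']);print(p,R.round(4).tolist());print('shift to TCP goal',R.T@(np.array([.6518,.0421,.068])-p))
E
```

```text
clock: 12.7
eef_pos: [0.6542, 0.0411, 0.1689]
ee_rot: [0.001, 0.763, 0.647, 0.001]
force: [-0.3, 0.0, 1.5]
opening: 0.0855
grip_force: 0.0
[0.65424731 0.04114569 0.16894411] [[0.1637, 0.9865, 0.0033], [0.9865, -0.1637, -0.0004], [0.0002, 0.0033, -1.0]]
shift to TCP goal [ 0.00052438 -0.00290634  0.10093508]
```

```bash
python3 -m creep '[{"linear":[0.0005,-0.003,0.02],"turn":0},{"linear":[0.0005,-0.003,0.04],"turn":0},{"linear":[0.0005,-0.003,0.06],"turn":0},{"linear":[0.0005,-0.003,0.08],"turn":0},{"linear":[0.0005,-0.003,0.092],"turn":0},{"linear":[0.0005,-0.003,0.1],"turn":0},{"linear":[0.0005,-0.003,0.1],"turn":0},{"linear":[0.0005,-0.003,0.1],"turn":0}]' 0
python3 -m creep '[{"linear":[0,0,0],"turn":0},{"linear":[0,0,0],"turn":0},{"linear":[0,0,0],"turn":0},{"linear":[0,0,0],"turn":0},{"linear":[0,0,0],"turn":0},{"linear":[0,0,0],"turn":0},{"linear":[0,0,0],"turn":0},{"linear":[0,0,0],"turn":0},{"linear":[0,0,0],"turn":0},{"linear":[0,0,0],"turn":0}]' 0.75 30
```

```text
clock: 13.5
eef_pos: [0.6513, 0.0424, 0.0678]
ee_rot: [0.001, 0.763, 0.647, 0.001]
force: [-0.7, 0.2, 0.5]
opening: 0.0859
grip_force: 0.0
clock: 14.5
eef_pos: [0.6508, 0.0425, 0.0671]
ee_rot: [0.0, 0.763, 0.647, 0.0]
force: [0.2, -0.0, 5.8]
opening: 0.0329
grip_force: 30.0
```

```bash
python3 -m creep '[{"linear":[0,0,-0.01],"turn":0},{"linear":[0,0,-0.03],"turn":0},{"linear":[0,0,-0.055],"turn":0},{"linear":[0,0,-0.08],"turn":0},{"linear":[0,0,-0.1],"turn":0},{"linear":[0.005,-0.01,-0.11],"turn":0},{"linear":[0.012,-0.03,-0.11],"turn":0},{"linear":[0.02,-0.05,-0.11],"turn":0},{"linear":[0.028,-0.07,-0.11],"turn":0},{"linear":[0.036,-0.09,-0.11],"turn":0},{"linear":[0.044,-0.11,-0.11],"turn":0},{"linear":[0.052,-0.13,-0.11],"turn":0},{"linear":[0.057,-0.142,-0.11],"turn":0},{"linear":[0.0603,-0.151,-0.11],"turn":0},{"linear":[0.0603,-0.151,-0.11],"turn":0},{"linear":[0.0603,-0.151,-0.11],"turn":0},{"linear":[0.0603,-0.151,-0.11],"turn":0}]'
python3 - <<'E'
from bench import robot
from h import *
s=robot.observe();p=s['eef_pos'];R=axes(s['ee_rot']);print(p,R.round(4).tolist(),s['opening'],s['force'])
print('shift',R.T@(np.array([.5114,.1267,p[2]])-p))
w=robot.get_image('wrist')[:,:,::-1];S=robot.get_image('scene')[:,:,::-1];P=robot.camera_params('scene');T=robot.get_image('top')[:,:,::-1]
cv2.imwrite('pics/s5.png',S);cv2.imwrite('pics/w5.png',w)
z=p[2]-.067
print('base scene px',proj(P,[[*p[:2],z],[*p[:2],z+.09],[.5114,.124,.079]]))
c=np.hstack([cv2.resize(S[100:260,290:410],(390,520),interpolation=cv2.INTER_CUBIC),cv2.resize(w[100:400,160:480],(400,375))[:].copy() if 0 else np.pad(cv2.resize(w[60:400,140:480],(400,400)),((0,120),(0,0),(0,0)))]);cv2.imwrite('pics/c5.png',c)
E
```

```text
clock: 16.2
eef_pos: [0.512, 0.1263, 0.1767]
ee_rot: [0.0, 0.763, 0.647, 0.0]
force: [0.6, 0.0, -1.3]
opening: 0.0333
grip_force: 29.9
[0.51202044 0.12626015 0.17672123] [[0.1638, 0.9865, 0.0005], [0.9865, -0.1638, -0.0002], [-0.0001, 0.0006, -1.0]] 0.03329594370986894 [ 0.5510926   0.03361507 -1.3407757 ]
shift [ 3.32281181e-04 -6.84103469e-04 -4.28895796e-07]
base scene px [[361.17876635 179.06942711]
 [364.04194645 150.7566017 ]
 [359.38881101 188.08189422]]
```

View pics/c5.png

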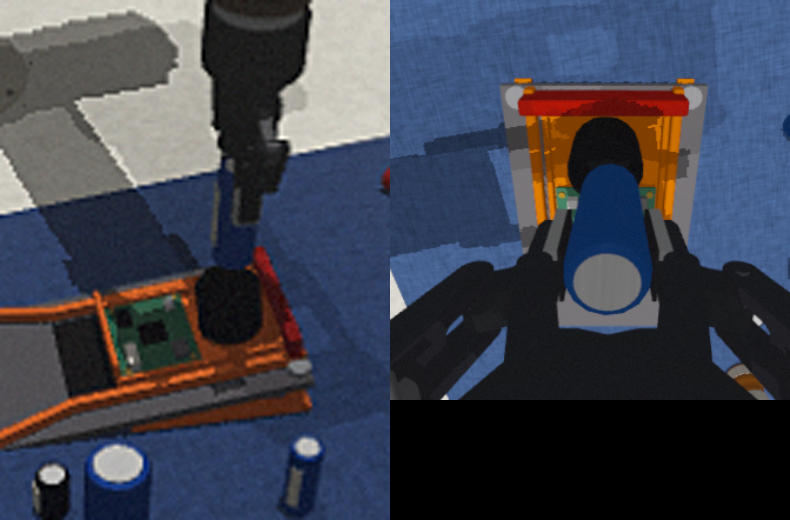

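The cap hangs upright over the cup: cap base about (610,168) and cup about (605,150) in the wrist half, with side clearance fine after a 1.5 mm correction. Lowering it now.

```bash
python3 -m creep '[{"linear":[0.0003,-0.0015,0.005],"turn":0},{"linear":[0.0003,-0.0015,0.012],"turn":0},{"linear":[0.0003,-0.0015,0.02],"turn":0},{"linear":[0.0003,-0.0015,0.027],"turn":0},{"linear":[0.0003,-0.0015,0.033],"turn":0},{"linear":[0.0003,-0.0015,0.039],"turn":0},{"linear":[0.0003,-0.0015,0.044],"turn":0},{"linear":[0.0003,-0.0015,0.049],"turn":0},{"linear":[0.0003,-0.0015,0.053],"turn":0},{"linear":[0.0003,-0.0015,0.056],"turn":0},{"linear":[0.0003,-0.0015,0.058],"turn":0},{"linear":[0.0003,-0.0015,0.058],"turn":0}]'
python3 -m creep '[{"linear":[0,0,0.001],"turn":0},{"linear":[0,0,0.002],"turn":0},{"linear":[0,0,0.003],"turn":0},{"linear":[0,0,0.004],"turn":0}]'
```

```text
clock: 17.55
eef_pos: [0.5098, 0.1272, 0.1184]
ee_rot: [-0.0, 0.763, 0.647, -0.0]
force: [0.4, 0.1, -0.9]
opening: 0.0331
grip_force: 29.9
clock: 17.95
eef_pos: [0.51, 0.1272, 0.1146]
ee_rot: [0.0, 0.763, 0.647, 0.0]
force: [0.7, 0.3, -1.8]
opening: 0.0333
grip_force: 29.9
```

Base is now at about z 0.0475, with no contact yet. Continuing in small steps.

```bash
python3 -m creep '[{"linear":[0,0,0.001],"turn":0},{"linear":[0,0,0.002],"turn":0},{"linear":[0,0,0.003],"turn":0}]'
python3 -m creep '[{"linear":[0,0,0.0007],"turn":0},{"linear":[0,0,0.0014],"turn":0}]'
```

```text
clock: 18.25
eef_pos: [0.51, 0.1273, 0.1115]
ee_rot: [0.0, 0.763, 0.647, 0.0]
force: [0.1, 0.0, -1.4]
opening: 0.0334
grip_force: 29.9
clock: 18.45
eef_pos: [0.5099, 0.1272, 0.1101]
ee_rot: [0.0, 0.763, 0.647, -0.0]
force: [0.4, -0.7, -1.0]
opening: 0.0334
grip_force: 29.9
```

```bash
python3 -m creep '[{"linear":[0,0,0.0005],"turn":0},{"linear":[0,0,0.001],"turn":0}]'
python3 -m creep '[{"linear":[0,0,0.0005],"turn":0},{"linear":[0,0,0.001],"turn":0}]'
```

```text
clock: 18.65
eef_pos: [0.51, 0.1273, 0.1092]
ee_rot: [0.0, 0.763, 0.647, 0.0]
force: [-0.3, 0.1, -0.7]
opening: 0.0331
grip_force: 29.9
clock: 18.85
eef_pos: [0.51, 0.1272, 0.1083]
ee_rot: [0.0, 0.763, 0.647, 0.0]
force: [-0.8, -0.3, 2.1]
opening: 0.033
grip_force: 30.1
```

Floor contact: force changed from about -1 to +2 N. Releasing gently.

```bash
python3 -m creep '[{"linear":[0,0,0],"turn":0},{"linear":[0,0,0],"turn":0},{"linear":[0,0,0],"turn":0}]' 0.57 20
python3 -m creep '[{"linear":[0,0,0],"turn":0},{"linear":[0,0,0],"turn":0},{"linear":[0,0,0],"turn":0},{"linear":[0,0,0],"turn":0}]' 0.5
python3 -m creep '[{"linear":[0,0,0],"turn":0},{"linear":[0,0,0],"turn":0},{"linear":[0,0,0],"turn":0},{"linear":[0,0,0],"turn":0},{"linear":[0,0,0],"turn":0}]' 0.1
python3 -m creep '[{"linear":[0,0,-0.01],"turn":0},{"linear":[0,0,-0.03],"turn":0},{"linear":[0,0,-0.06],"turn":0},{"linear":[0,0,-0.09],"turn":0},{"linear":[-0.02,0,-0.12],"turn":0},{"linear":[-0.05,0,-0.14],"turn":0},{"linear":[-0.08,0,-0.14],"turn":0},{"linear":[-0.11,0,-0.14],"turn":0},{"linear":[-0.13,0,-0.14],"turn":0},{"linear":[-0.13,0,-0.14],"turn":0},{"linear":[-0.13,0,-0.14],"turn":0},{"linear":[-0.13,0,-0.14],"turn":0}]'
python3 - <<'E'
from bench import robot
from h import *
w=robot.get_image('wrist')[:,:,::-1];S=robot.get_image('scene')[:,:,::-1]
cv2.imwrite('pics/s6.png',S);cv2.imwrite('pics/w6.png',w)
cv2.imwrite('pics/c6.png',np.hstack([cv2.resize(S[130:270,280:420],(400,400),interpolation=cv2.INTER_CUBIC),cv2.resize(w[0:300,170:470],(400,400))]))
E
```

```text
clock: 19.15
eef_pos: [0.51, 0.1273, 0.1083]
ee_rot: [0.0, 0.763, 0.647, 0.0]
force: [0.7, 0.6, -0.4]
opening: 0.0369
grip_force: 0.2
clock: 19.55
eef_pos: [0.5099, 0.1272, 0.1082]
ee_rot: [0.0, 0.763, 0.647, 0.0]
force: [-0.2, -0.4, -0.4]
opening: 0.0427
grip_force: 0.0
clock: 20.05
eef_pos: [0.5099, 0.1272, 0.1082]
ee_rot: [0.0, 0.763, 0.647, -0.0]
force: [-0.6, 0.1, 0.3]
opening: 0.0766
grip_force: 0.0
clock: 21.25
eef_pos: [0.4888, -0.0002, 0.2485]
ee_rot: [-0.0, 0.762, 0.647, 0.0]
force: [0.3, 0.1, -0.6]
opening: 0.0771
grip_force: 0.0
```

View pics/c6.png

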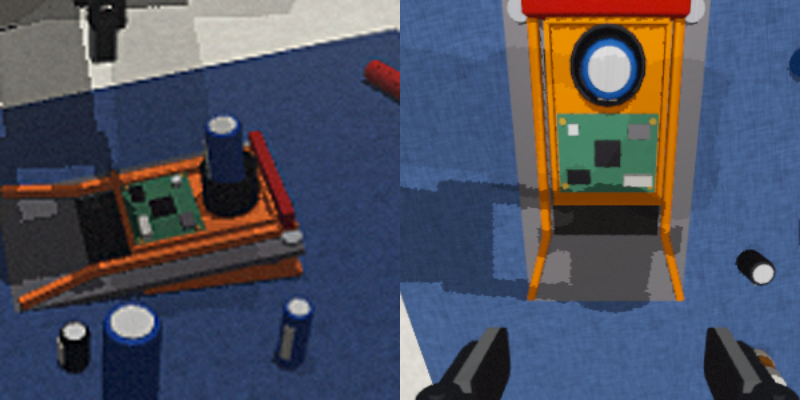

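The cap stands in the cup, upright to the carrier. The orange tray meets the red stop with no grey gap (wrist half, y≈18), and the other objects are where they were. Handing in.

```bash
python3 -c "
from bench import robot;print(robot.close_job())"
```

```text
the job is handed in; nothing more can be done
None
```

The job is handed in at about 21 s: the carrier rests squarely against the red stop, the middle-sized blue capacitor stands in its cup, and the last images show nothing else moved; the judge's result was not shown.

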